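Pop the smoker's ash drawer with the release pin

ROBOT

A 6-joint arm with a two-finger parallel gripper is mounted at the origin on the work surface. World frame = base frame: x ahead of the robot, y to its left, z up, the work surface at z = 0. Lengths are in m, angles in rad, forces in N, time in s.
With the tool pointing down it reaches from about 0.375 to 0.825 m from the base axis. Payload 5.5 kg.
Tool frame: the origin (TCP) lies midway between the tips of the shut fingers; the grasp point (between the pads) lies 19 mm behind it; z points along the fingers, y is the line along which they close (so a half turn about z gives the same grasp; the last joint's range is limited). The gripper opens to 85 mm and grips with 20 to 120 N. Pads are 22 mm wide; open, the fingers measure 114 mm over their backs; the gripper's body (76 mm by 85 mm) begins 54 mm behind the grasp point. The pads swing forward as they close: fully open they stand 13 mm farther back than shut.
Start: joints at [1.317, 0.314, -0.047, 1.21, 0, 1.571], TCP at [0.151, 0.581, 0.231] pointing down, gripper open.
Joint ranges: [-2.67, 2.67], [-0.69, 1.73], [-1.03, 1.25], [-2.08, 2.16], [-1.42, 1.45], [-3.14, 3.14]. Speed limits (rad/s): [2.39, 2.39, 3.01, 3.14, 3.14, 3.14].

INTERFACE

Orientations are given as a unit quaternion [w, x, y, z].
In Python, from rig import arm gives the robot as it stands.
- The arm moves only by the tool apply_moves, never from a script. Its argument "targets" is a list of rows, each an object with "fingers": the opening, from 0 (shut) to 1 (fully open); "dp": the shift along the tool's x, y, z as a fraction of full scale, a list of three; "yaw": the turn about the tool's z as a fraction of full scale. In form: [{"fingers": fingers, "dp": [x, y, z], "yaw": yaw}, ...]. A call has 1 to 12 rows; each row is the pose to reach, as a shift and turn from the pose commanded when the call began, along the tool's axes at that moment; what a row does not reach only later rows make up. Full scale, the value 1, is 50 cm for a shift and 90 degrees for a turn. A row lasts 1/10 s, in which the tool goes at most 50 mm and 8.59 degrees, less where a joint would pass 70% of its speed; a pose out of reach is approached as far as the arm can. A call with a number of a shift or a turn outside -1 to 1 is refused whole. A call with a gripper value outside its range is refused whole. The fingers move at their own pace and stop on an object; "newtons" is the grip in N (left out, the last holds). Time passes only in rows, so rows that repeat a pose let the fingers close. It gives the time, the measured TCP pose, the force, the opening and the grip force at its end, in the units of the state.
- arm.observe(): the state, without advancing time (a new reading comes with each control period).
- arm.camera(name): name is "scene" or "top" or "wrist"; returns a dict with "img" (400x640x3 uint8, red, green, blue), "range_z" (400x640 float32, m along the optical axis (not along the pixel's ray), 0 where there is no reading), "fx", "fy", "cx", "cy" (pixels), "pose" (4x4, takes a point from camera to world coordinates); the wrist camera has in their place "tool_from_camera" (4x4, takes a point from camera to tool coordinates, whose origin is the TCP and whose axes are the flange's). Camera axes: x right, y up, looking along -z (the intrinsics and any distortion apply to the point x, -y, -z); pixel columns grow to the right and rows downward; lengths in m; the calibration is good to about 2 mm. The wrist camera is an equidistant fisheye: a pixel r from the principal point sees the ray r / f radians off the axis. A picture is of the moment at which its call begins: read the wrist's pose just before it.
- arm.close_job(): hands the job in; it is judged then, once.
The state is a dict: "time_s": time; "joint_pos": joint angles; "joint_vel": joint speeds; "tau": joint torques, N m; "tool_pos": TCP position; "tool_rot": TCP orientation; "ft_force": force on the tool from outside, world axes, zero at the start; "ft_torque": the same for the moment, N m; "finger_gap": finger opening in m; "grasp_force": force on a finger pad.
Only numpy, scipy, OpenCV 4.12 (cv2) and the standard library are available. Lean on these libraries where they do the work, as an engineer would, in place of code of your own. Each camera call takes 0.05 s, during which the arm holds its last target. There are 200 camera calls.

TASK

Take the orange-handled release pin out of its wooden block, reach with it down through the red-ringed access hole in the top of the tabletop smoker and press gently on the hidden spring catch, keeping it pressed until the ash drawer has slid all the way out by itself. Then put the pin back upright in its block, fully home, and let go. Do not force the pin, do not touch the smoker or its drawer with the gripper, and leave everything else on the table where it is.

Things in the scene. Friction and masses are not known exactly. Their poses are not given: they have to be found in the camera images.
- pin: Release pin, 124 mm long, about 0.12 kg, standing upright in the wooden block. Origin on its axis at the underside of its flange, z along the axis towards the handle. Below the origin: steel shaft 8 mm across and 60 mm long. Above: steel flange 28 mm across and 4 mm thick, then a round orange handle 20 mm across and 60 mm long (4 to 64 mm above the origin). The yaw means nothing: it is round.
- pin_tip (a point): Centre of the pin's flat tip, 60 mm below the pin's origin on its axis
- pin_grip (a point): On the pin's axis, 36 mm above its origin, near the middle of the orange handle: a good place to grip it from above
- holder: Fixed wooden block, 70 x 70 x 70 mm, origin at the centre of its underside. Vertical bore in the middle of its top, 12 mm across with a 3 mm chamfer, 66 mm deep. The pin's shaft goes all the way in and its flange rests on the block's top.
- holder_mouth (a point): Centre of the bore at the top face of the block, 70 mm above the table
- smoker: Fixed dark steel tabletop smoker, 240 mm deep (its x) x 200 mm wide (its y) x 110 mm high, with a round chimney to 180 mm height at the rear of its flat grey top (34 mm radius cap, centre at x +75, y -45 mm). Origin at the centre of its underside; its drawer faces its own -x.
- access_hole (a point): Centre of the mouth of the access hole, on the smoker's top face (110 mm above the table) at x -65, y +50 mm of the smoker's frame; marked by a red ring 28 mm across. Vertical round hole, 11 mm across with a 2 mm chamfer, through an 8 mm thick plate; hollow below.
- hole_lower_end (a point): Lower end of the access hole, 8 mm below its mouth. Straight below is the hidden catch, a flat pad 28 mm across, its depth unknown: 18 to 42 mm below the mouth, new each time. It gives at 3 to 4 N, frees the drawer once pressed 6 mm down (6 to 9 N; press with about 10 N), and stops hard at 9 mm; then force climbs steeply. Over 25 N from the pin damages the smoker.
- drawer (a joint): Travel of the ash drawer, m: 0 shut and latched, 0.055 all the way out. When released its spring slides it slowly out towards the smoker's -x in about 2 s. If the catch is let go too early a second tooth stops the drawer at about 0.025; pressing the catch again frees it.
- drawer_handle (a point): Middle of the drawer's steel bar handle, on the drawer's front at 40 mm height (not to be touched)
- spoon_rest: Blue ceramic spoon rest, bystander, 100 mm dish with a short tongue, 15 mm high; origin under the dish
- spatula: Steel spatula lying on the table, bystander; origin underneath
- grill_brush: Black grill brush lying on the table, bystander; origin underneath
- fork: Wooden-handled two-tine grill fork, 300 mm long, lying on the table, bystander; origin underneath
- rub_jar: Spice rub jar, 60 mm across, 95 mm high, bystander; origin at the centre of its underside
- pepper_mill: Dark wooden pepper mill, 54 mm across, 150 mm high, bystander; origin at the centre of its underside
- mug: White mug, 80 mm across, 90 mm high, bystander; origin at the centre of its underside

How it is judged:
By the outcome, as a careful person would: the job done as asked, in the order asked, and still so for the second after the job is handed in, with the robot touching nothing.
It also fails if it takes over 67 s, if anything falls off the work surface, if the arm or the gripper's body presses on something with over 40 N, if the wrist force passes 120 N, or if a joint passes its speed limit or range.

## Working session

There is one attempt and no reset: what is moved stays moved. The work goes in short steps, Python scripts to look and compute and a tool call to move; the robot and the scene stay as the last step left them, time stands still between calls to the robot, and variables do not carry over. Pictures are saved under pics/ and viewed, at most 14 in all, crops included, and the job is handed in when it is done.

Besides the shell and the picture viewer there is one more tool, called as name(argument=value, ...) on one line, values as JSON. apply_moves: Moves the arm, as the interface text tells. Shift numbers are shares of 50 cm and turn numbers shares of 90 degrees, none past 1 either way. Its arguments: {"type":"object","properties":{"targets":{"type":"array"},"newtons":{"type":"number"}},"required":["targets"]}

```bash
mkdir -p pics
cat > h.py <<'E'
import numpy as np, cv2
from rig import arm
def cloud(c):
    z=c["range_z"]; v,u=np.mgrid[0:z.shape[0],0:z.shape[1]]
    p=np.stack([(u-c["cx"])/c["fx"]*z,-(v-c["cy"])/c["fy"]*z,-z],-1)
    return p@c["pose"][:3,:3].T+c["pose"][:3,3]
def save(c,n): cv2.imwrite(f"pics/{n}.png",c["img"][:,:,::-1])
E
python3 - <<'E'
from h import *
c=arm.camera("top"); s=arm.camera("scene"); print({k:(v if k!="pose" else v.round(3).tolist()) for k,v in c.items() if k not in("img","range_z")})
np.savez("t.npz",**c);np.savez("s.npz",**s)
save(c,"top");save(s,"scene")
o=arm.observe();print(o)
for n,k in(("top",c),("scene",s)):
    P=cloud(k);hsv=cv2.cvtColor(k["img"],cv2.COLOR_RGB2HSV);h,S,V=hsv[...,0].astype(int),hsv[...,1],hsv[...,2]
    for nm,m in(("red",((h<5)|(h>174))&(S>150)&(V>80)),("orange",(h>=6)&(h<=16)&(S>190)&(V>120))):
        l,L,st,ce=cv2.connectedComponentsWithStats(m.astype(np.uint8))
        for i in range(1,l):
            if st[i,4]>15:
                q=P[(L==i)&(k["range_z"]>0)]; print(n,nm,st[i],ce[i].round(1),np.median(q,0).round(4),q.min(0).round(3),q.max(0).round(3))
E
```

```text
{'fx': 365.50018468946024, 'fy': 365.50018468946024, 'cx': 318.71672998531477, 'cy': 198.72577020074746, 'pose': [[-0.009, 0.983, -0.183, 0.379], [-1.0, -0.005, 0.022, -0.06], [0.021, 0.183, 0.983, 1.192], [0.0, 0.0, 0.0, 1.0]]}
{'time_s': 0.1, 'joint_pos': array([ 1.31702571e+00,  3.14165402e-01, -4.79847446e-02,  1.21016406e+00,
        1.34993127e-05,  1.57083396e+00]), 'joint_vel': array([ 0.00150007, -0.00067954,  0.00316433,  0.0008752 ,  0.00076696,
        0.00102522]), 'tau': array([-1.03324484e-03, -5.40767884e+01,  3.40541124e+01,  1.12399235e-02,
       -1.28088468e-04, -1.66573198e-06]), 'tool_pos': array([0.15050152, 0.58029309, 0.23051222]), 'tool_rot': array([-1.02721622e-04,  1.26563743e-01,  9.91958186e-01, -7.51988380e-04]), 'ft_force': array([-0.17839931, -0.60730259, -0.43758606]), 'ft_torque': array([0.03262796, 0.002233  , 0.00655607]), 'grasp_force': 0.0, 'finger_gap': 0.08523174309743002}
top red [331 126  16  16 188] [338.1 133.8] [ 0.7903 -0.148   0.0965] [ 0.767 -0.183 -0.   ] [ 0.826 -0.126  0.103]
scene red [241 212  18  15 212] [249.9 219.2] [ 0.7976 -0.1381  0.0935] [ 0.717 -0.275 -0.001] [ 0.821 -0.116  0.1  ]
scene orange [286 153   6  17  72] [288.8 161.2] [ 0.5282 -0.3012  0.1092] [ 0.516 -0.314  0.077] [ 0.535 -0.29   0.135]
```

View pics/top.png

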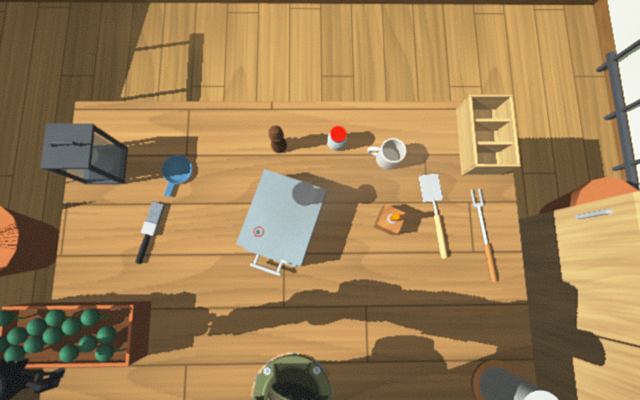

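View pics/scene.png

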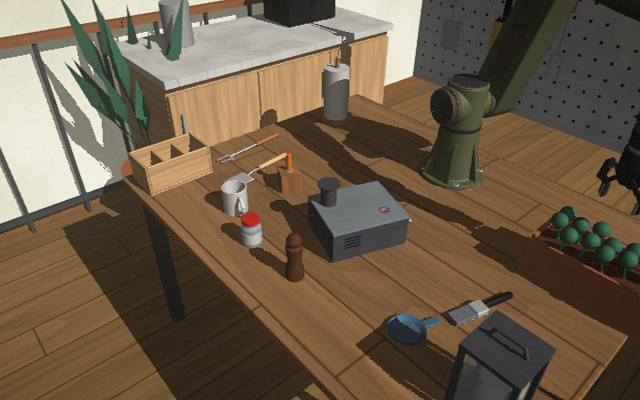

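The top picture shows the smoker centred near (280,220), its red ring at (258,231), its chimney cap at (308,190), and its drawer handle at (268,265). The orange pin is at (395,215). In the scene picture the pin stands upright at (289,162), and the ring is at (384,210).

```bash
cat >> h.py <<'E'
def ray(c,u,v,z):
    d=c["pose"][:3,:3]@np.array([(u-c["cx"])/c["fx"],-(v-c["cy"])/c["fy"],-1]); o=c["pose"][:3,3]
    return o+d*(z-o[2])/d[2]
E
python3 - <<'E'
from h import *
from scipy.spatial.transform import Rotation as R
C={n:dict(np.load(n+".npz")) for n in "ts"}
for n,roi,pr in(("t",(240,215,280,248),(370,195,425,240)),("s",(372,202,398,220),(275,148,302,195))):
    c=C[n];hsv=cv2.cvtColor(c["img"],cv2.COLOR_RGB2HSV).astype(int);h,S,V=hsv[...,0],hsv[...,1],hsv[...,2]
    P=cloud(c)
    x0,y0,x1,y1=roi;m=(((h<8)|(h>168))&(S>70))[y0:y1,x0:x1];v,u=np.nonzero(m)
    u0,v0=(u.min()+u.max())/2+x0,(v.min()+v.max())/2+y0
    print(n,"ring",m.sum(),u.min()+x0,u.max()+x0,v.min()+y0,v.max()+y0,ray(c,u0,v0,.11).round(4))
    x0,y0,x1,y1=pr;m=((h>=5)&(h<=20)&(S>215)&(V>140))[y0:y1,x0:x1];v,u=np.nonzero(m)
    if len(u):
        q=P[y0:y1,x0:x1][m];print("pin",len(u),u.min()+x0,u.max()+x0,v.min()+y0,v.max()+y0,np.median(q,0),ray(c,u.mean()+x0,v.mean()+y0,.104).round(4),q[q[:,2]>.12].mean(0))
    b=c["img"][pr[1]:pr[3],pr[0]:pr[2]]
    cv2.imwrite(f"pics/c{n}.png",cv2.resize(b[:,:,::-1],None,fx=8,fy=8,interpolation=0))
c=C["t"];P=cloud(c);m=(P[...,2]>.1)&(P[...,2]<.118);m[:,:235]=0;m[:,330:]=0;m[:160]=0;m[275:]=0
r=cv2.minAreaRect(P[m][:,:2].astype(np.float32));print("smoker top",r,m.sum(),np.median(P[m],0))
m=(P[...,2]>.165);m[:,:235]=0;m[:,335:]=0;m[:160]=0;m[275:]=0;print("chim",m.sum(),P[m].mean(0))
m=(P[...,2]>.06)&(P[...,2]<.076);m[:,:370]=0;m[:,412:]=0;m[:195]=0;m[240:]=0;print("holder",cv2.minAreaRect(P[m][:,:2].astype(np.float32)),m.sum(),ray(c,390.5,219,.07))
o=arm.observe();q=o["tool_rot"];print(R.from_quat(q[[1,2,3,0]]).as_matrix().round(3))
E
```

```text
t ring 22 253 262 227 236 [0.4827 0.0969 0.11  ]
pin 34 391 399 213 219 [ 0.52243095 -0.30900571  0.13240483] [ 0.5249 -0.3148  0.104 ] [ 0.52238259 -0.30941494  0.13299082]
s ring 28 379 389 207 213 [0.484  0.0974 0.11  ]
smoker top ((0.5273790955543518, 0.027499258518218994), (0.20043659210205078, 0.24369533360004425), 70.77530670166016) 4935 [0.51620691 0.03462123 0.11113784]
chim 492 [ 0.56586194 -0.04197668  0.27164728]
holder ((0.5248064994812012, -0.3099314272403717), (0.07056170701980591, 0.0711648017168045), 64.86331176757812) 447 [ 0.52238704 -0.30805388  0.07      ]
[[-0.968  0.251 -0.   ]
 [ 0.251  0.968 -0.001]
 [ 0.    -0.002 -1.   ]]
```

View pics/ct.png

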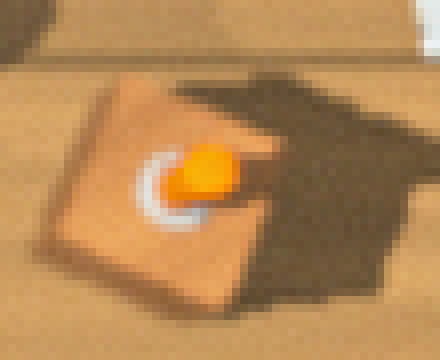

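apply_moves(targets=[{"fingers": 1, "dp": [-0.76, -0.79, 0], "yaw": 0}, {"fingers": 1, "dp": [-0.76, -0.79, 0], "yaw": 0}, {"fingers": 1, "dp": [-0.76, -0.79, 0], "yaw": 0}, {"fingers": 1, "dp": [-0.76, -0.79, 0], "yaw": 0}, {"fingers": 1, "dp": [-0.76, -0.79, 0], "yaw": 0}, {"fingers": 1, "dp": [-0.76, -0.79, 0], "yaw": 0}, {"fingers": 1, "dp": [-0.76, -0.79, 0], "yaw": 0}, {"fingers": 1, "dp": [-0.76, -0.79, 0], "yaw": 0}, {"fingers": 1, "dp": [-0.76, -0.79, 0], "yaw": 0}, {"fingers": 1, "dp": [-0.76, -0.79, 0], "yaw": 0}, {"fingers": 1, "dp": [-0.76, -0.79, 0], "yaw": 0}, {"fingers": 1, "dp": [-0.76, -0.79, 0], "yaw": 0}])

```text
time_s: 1.3
tool_pos: [0.4213, 0.0983, 0.2311]
tool_rot: [0.001, 0.131, 0.991, -0.001]
ft_force: [0.1, 0.1, 1.0]
finger_gap: 0.0854
grasp_force: 0.0
```

```bash
cat >> h.py <<'E'
from scipy.spatial.transform import Rotation as R
def tool():
    o=arm.observe();T=np.eye(4);T[:3,:3]=R.from_quat(o["tool_rot"][[1,2,3,0]]).as_matrix();T[:3,3]=o["tool_pos"];return o,T
def wpose(c,T): return T@c["tool_from_camera"]
def wray(c,T,u,v,z):
    W=wpose(c,T);x,y=(u-c["cx"])/c["fx"],(v-c["cy"])/c["fy"];r=np.hypot(x,y);k=np.sin(r)/max(r,1e-9)
    d=W[:3,:3]@np.array([x*k,-y*k,-np.cos(r)]);return W[:3,3]+d*(z-W[2,3])/d[2]
def wproj(c,T,p):
    q=np.linalg.inv(wpose(c,T))@np.append(p,1);X,Y,Z=q[0],-q[1],-q[2];r=np.hypot(X,Y);a=np.arctan2(r,Z)
    return c["cx"]+c["fx"]*a*X/r,c["cy"]+c["fy"]*a*Y/r
def local(p,T): return (T[:3,:3].T@(np.asarray(p)-T[:3,3])/0.5).round(4)
E
python3 - <<'E'
from h import *
o,T=tool();c=arm.camera("wrist");save(c,"w1");np.savez("w1.npz",T=T,**c)
print(c["fx"],c["cx"],c["cy"],c["tool_from_camera"].round(3).tolist())
u0,v0=wproj(c,T,[.483,.097,.11]);print("ring pred",u0,v0)
hsv=cv2.cvtColor(c["img"],cv2.COLOR_RGB2HSV).astype(int);m=((hsv[...,0]<8)|(hsv[...,0]>168))&(hsv[...,1]>80)
l,L,st,ce=cv2.connectedComponentsWithStats(m.astype(np.uint8))
for i in range(1,l):
    if st[i,4]>20:
        b=st[i];p=wray(c,T,b[0]+(b[2]-1)/2,b[1]+(b[3]-1)/2,.11);print(b,p.round(4))
print("to pin",local([.523,-.309,.231],T),o["joint_pos"])
E
```

```text
309.70691628693146 321.78980142257126 200.89668955122207 [[0.001, 0.96, 0.281, 0.071], [1.0, -0.001, 0.0, 0.0], [0.0, 0.281, -0.96, -0.141], [0.0, 0.0, 0.0, 1.0]]
ring pred 337.35067004195224 255.86595669952678
[320 242  33  29 260] [0.4828 0.0957 0.11  ]
to pin [-0.4075 -0.7342  0.0019] [ 0.23085046 -0.00197301 -0.42118936  1.15118711 -0.00199166  0.49289554]
```

View pics/w1.png

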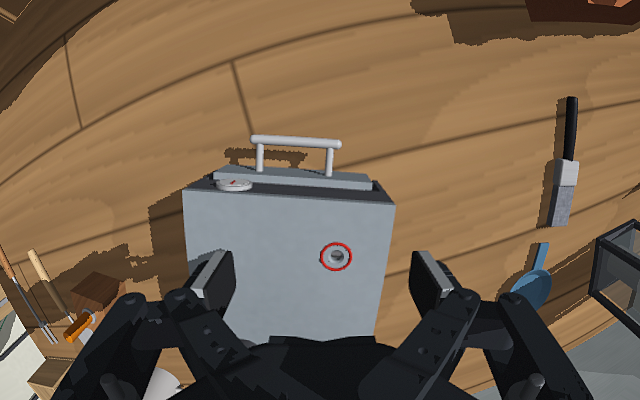

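The wrist view shows the red ring at (336,256), which gives (0.483, 0.096) and agrees with the top view. The pin is at the far left, near (80,325).

apply_moves(targets=[{"fingers": 1, "dp": [-0.41, -0.73, 0], "yaw": 0}, {"fingers": 1, "dp": [-0.41, -0.73, 0], "yaw": 0}, {"fingers": 1, "dp": [-0.41, -0.73, 0], "yaw": 0}, {"fingers": 1, "dp": [-0.41, -0.73, 0], "yaw": 0}, {"fingers": 1, "dp": [-0.41, -0.73, 0], "yaw": 0}, {"fingers": 1, "dp": [-0.41, -0.73, 0], "yaw": 0}, {"fingers": 1, "dp": [-0.41, -0.73, 0], "yaw": 0}, {"fingers": 1, "dp": [-0.41, -0.73, 0], "yaw": 0}, {"fingers": 1, "dp": [-0.41, -0.73, 0], "yaw": 0}, {"fingers": 1, "dp": [-0.41, -0.73, 0], "yaw": 0}, {"fingers": 1, "dp": [-0.41, -0.73, 0], "yaw": 0}])

```text
time_s: 2.45
tool_pos: [0.5261, -0.3, 0.2306]
tool_rot: [-0.001, 0.126, 0.992, 0.001]
ft_force: [0.5, -0.4, -0.6]
finger_gap: 0.0854
grasp_force: 0.0
```

Run:
```python
from h import *
o,T=tool();c=arm.camera("wrist");save(c,"w2");np.savez("w2.npz",T=T,**c)
print(o["tool_pos"],o["joint_pos"].round(2),wproj(c,T,[.523,-.309,.134]))
hsv=cv2.cvtColor(c["img"],cv2.COLOR_RGB2HSV).astype(int);m=(hsv[...,0]>=6)&(hsv[...,0]<=20)&(hsv[...,1]>225)&(hsv[...,2]>130)
l,L,st,ce=cv2.connectedComponentsWithStats(m.astype(np.uint8))
for i in range(1,l):
    if st[i,4]>40: print(st[i],ce[i].round(1),wray(c,T,*ce[i],.134).round(4))
```

```text
[ 0.52613683 -0.29999438  0.23064618] [-0.52  0.33 -0.03  1.22  0.   -0.27] (np.float64(309.5431518513221), np.float64(201.72932839326288))
```

View pics/w2.png

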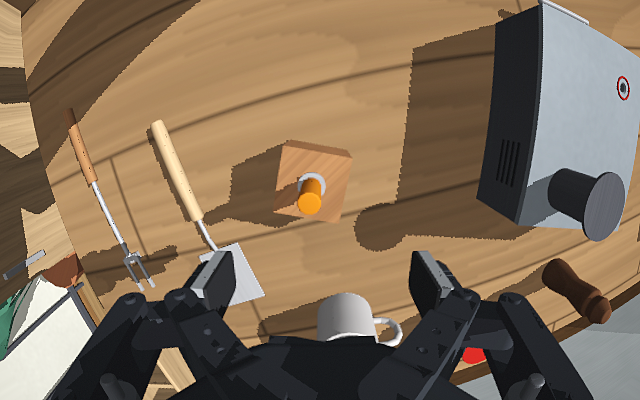

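The handle's top disc is at about (309,203) and the flange at (313,183). The mug is behind the fingers, and the area around the pin is clear.

Run:
```python
from h import *
c=dict(np.load("w2.npz"));T=c.pop("T")
print(c["img"][195:225:3,309].tolist())
hsv=cv2.cvtColor(c["img"],cv2.COLOR_RGB2HSV).astype(int);m=(hsv[...,1]>200)&(hsv[...,2]>235);m[:165]=0;m[225:]=0;m[:,:290]=0;m[:,335:]=0
v,u=np.nonzero(m);print(len(u),u.min(),u.max(),v.min(),v.max());p=wray(c,T,(u.min()+u.max())/2,(v.min()+v.max())/2,.134);print(p,local([p[0],p[1],.087],T))
m=(hsv[...,1]<60)&(hsv[...,2]>150);m[:165]=0;m[205:]=0;m[:,:295]=0;m[:,330:]=0
v,u=np.nonzero(m);print("flange",len(u),u.min(),u.max(),v.min(),v.max(),wray(c,T,(u.min()+u.max())/2,v.min()+(u.max()-u.min())/2,.074))
```

```text
[[249, 163, 37], [248, 161, 35], [246, 160, 34], [245, 158, 35], [244, 157, 35], [242, 154, 32], [238, 152, 36], [194, 142, 95], [184, 144, 102], [141, 109, 77]]
371 298 320 193 213
[ 0.52391615 -0.30969814  0.134     ] [-0.001  -0.0202  0.2873]
flange 192 299 325 172 194 [ 0.52348123 -0.30892192  0.074     ]
```

apply_moves(newtons=50, targets=[{"fingers": 1, "dp": [0, -0.02, 0.06], "yaw": 0}, {"fingers": 1, "dp": [0, -0.02, 0.14], "yaw": 0}, {"fingers": 1, "dp": [0, -0.02, 0.22], "yaw": 0}, {"fingers": 1, "dp": [0, -0.02, 0.27], "yaw": 0}, {"fingers": 1, "dp": [0, -0.02, 0.288], "yaw": 0}, {"fingers": 0.6, "dp": [0, -0.02, 0.288], "yaw": 0}, {"fingers": 0, "dp": [0, -0.02, 0.288], "yaw": 0}, {"fingers": 0, "dp": [0, -0.02, 0.288], "yaw": 0}, {"fingers": 0, "dp": [0, -0.02, 0.288], "yaw": 0}, {"fingers": 0, "dp": [0, -0.02, 0.288], "yaw": 0}, {"fingers": 0, "dp": [0, -0.02, 0.288], "yaw": 0}, {"fingers": 0, "dp": [0, -0.02, 0.288], "yaw": 0}])

```text
time_s: 3.7
tool_pos: [0.5245, -0.3118, 0.0887]
tool_rot: [0.001, 0.127, 0.992, -0.0]
ft_force: [-0.4, 1.7, 6.0]
finger_gap: 0.0188
grasp_force: 48.6
```

Run:
```python
from h import *
for i in range(3):
    o,T=tool();print(o["tool_pos"].round(4),o["tool_rot"].round(4),o["ft_force"].round(2),o["ft_torque"].round(2),o["finger_gap"].round(4),o["grasp_force"].round(1));c=arm.camera("wrist")
```

```text
Traceback (most recent call last):
AttributeError: 'float' object has no attribute 'round'
```

apply_moves(targets=[{"fingers": 0, "dp": [0, 0, -0.02], "yaw": 0}, {"fingers": 0, "dp": [0, 0, -0.05], "yaw": 0}, {"fingers": 0, "dp": [0, 0, -0.09], "yaw": 0}, {"fingers": 0, "dp": [0, 0, -0.15], "yaw": 0}, {"fingers": 0, "dp": [0, 0, -0.22], "yaw": 0}, {"fingers": 0, "dp": [0, 0, -0.28], "yaw": 0}, {"fingers": 0, "dp": [0, 0, -0.34], "yaw": 0}, {"fingers": 0, "dp": [0, 0, -0.36], "yaw": 0}, {"fingers": 0, "dp": [0, 0, -0.36], "yaw": 0}, {"fingers": 0, "dp": [0, 0, -0.36], "yaw": 0}, {"fingers": 0, "dp": [0, 0, -0.36], "yaw": 0}])

```text
time_s: 4.8
tool_pos: [0.5226, -0.3109, 0.2652]
tool_rot: [-0.002, 0.127, 0.992, 0.001]
ft_force: [0.2, -0.4, -1.4]
finger_gap: 0.019
grasp_force: 48.9
```

Run:
```python
from h import *
for i in range(4):
    o,T=tool();print(o["tool_pos"].round(4),o["tool_rot"].round(4),o["ft_force"].round(2),o["ft_torque"].round(2),o["finger_gap"],o["grasp_force"]);c=arm.camera("wrist")
save(c,"w3");np.savez("w3.npz",T=T,**c)
for z in(-.019,.009,-.017,-.077): print(z,wproj(c,T,(T@[0,0,z,1])[:3]))
# handle centre at +19 back; flange origin 17mm ahead, tip 77 ahead
for z in(-.047,.017,.077): print("exp",z,np.round(wproj(c,T,(T@[0,0,z,1])[:3]),1))
```

```text
[ 0.5226 -0.3109  0.2652] [-1.500e-03  1.266e-01  9.920e-01  7.000e-04] [ 0.24 -0.43 -1.43] [-0.01 -0.    0.02] 0.018997185456030435 48.85084927082062
[ 0.5227 -0.3109  0.2653] [-1.500e-03  1.266e-01  9.920e-01  7.000e-04] [-0.14 -0.61 -1.65] [-0.01 -0.03 -0.04] 0.01880323514326315 48.85099411010742
[ 0.5228 -0.311   0.2655] [-1.300e-03  1.266e-01  9.920e-01  6.000e-04] [ 0.2   0.86 -1.73] [-0.08  0.02 -0.03] 0.01862614112228362 48.85120153427124
[ 0.523  -0.3111  0.2659] [-1.100e-03  1.266e-01  9.920e-01  5.000e-04] [ 0.42  0.82 -0.59] [ 0.03 -0.01 -0.02] 0.01900049959914349 48.85086178779602
-0.019 (np.float64(321.3400685503124), np.float64(275.87579575385496))
0.009 (np.float64(321.4178149745664), np.float64(249.5327921578824))
-0.017 (np.float64(321.34646904196103), np.float64(273.6928387460568))
-0.077 (np.float64(321.06584633031053), np.float64(372.0611171153165))
exp -0.047 [321.2 313. ]
exp 0.017 [321.4 243.4]
exp 0.077 [321.5 210.1]
```

View pics/w3.png

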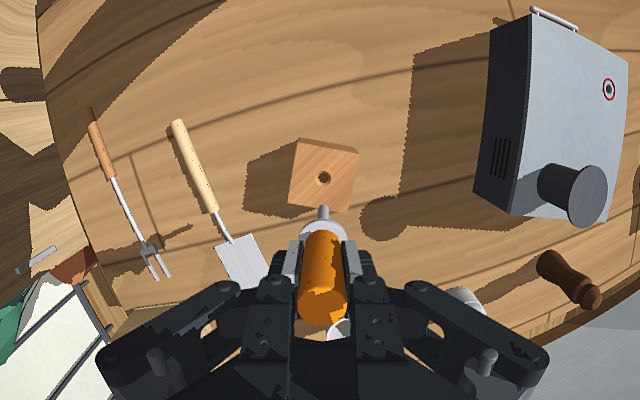

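The pin is held straight: its tip is at (323,209), against the expected (321.5,210). The open bore is visible at (324,177) and the ring at (609,90).

Run:
```python
from h import *
c=dict(np.load("w3.npz"));T=c.pop("T")
g=cv2.cvtColor(c["img"],cv2.COLOR_RGB2GRAY)
m=(g<75);m[:165]=0;m[190:]=0;m[:,:312]=0;m[:,337:]=0;v,u=np.nonzero(m);print("bore",len(u),u.min(),u.max(),v.min(),v.max(),u.mean(),v.mean(),wray(c,T,(u.min()+u.max())/2,(v.min()+v.max())/2,.07))
cv2.imwrite("pics/w3c.png",cv2.resize(c["img"][160:330,270:380,::-1],None,fx=3.5,fy=3.5,interpolation=0))
o,T=tool();print(o["tool_pos"],local([.483,.096,.265],T))
```

```text
bore 82 318 329 173 182 323.9390243902439 177.21951219512195 [ 0.52373124 -0.3090394   0.07      ]
[ 0.52314021 -0.31118422  0.2661741 ] [0.2822 0.7681 0.0032]
```

View pics/w3c.png

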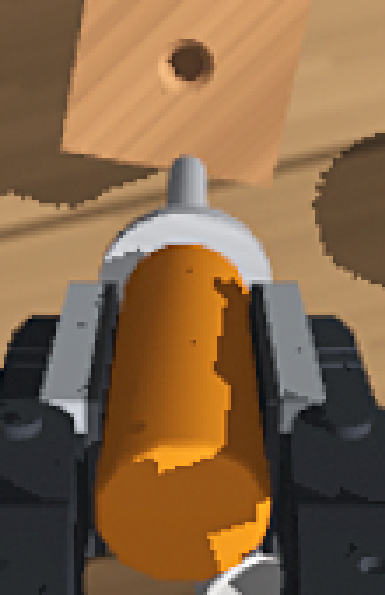

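apply_moves(targets=[{"fingers": 0, "dp": [0.02, 0.06, -0.04], "yaw": 0}, {"fingers": 0, "dp": [0.06, 0.15, -0.05], "yaw": 0}, {"fingers": 0, "dp": [0.09, 0.24, -0.05], "yaw": 0}, {"fingers": 0, "dp": [0.12, 0.33, -0.05], "yaw": 0}, {"fingers": 0, "dp": [0.15, 0.42, -0.05], "yaw": 0}, {"fingers": 0, "dp": [0.19, 0.51, -0.05], "yaw": 0}, {"fingers": 0, "dp": [0.22, 0.6, -0.05], "yaw": 0}, {"fingers": 0, "dp": [0.25, 0.68, -0.04], "yaw": 0}, {"fingers": 0, "dp": [0.275, 0.74, -0.01], "yaw": 0}, {"fingers": 0, "dp": [0.282, 0.765, 0.04], "yaw": 0}, {"fingers": 0, "dp": [0.282, 0.765, 0.08], "yaw": 0}, {"fingers": 0, "dp": [0.282, 0.765, 0.1], "yaw": 0}])

```text
time_s: 6.2
tool_pos: [0.4818, 0.0946, 0.2153]
tool_rot: [-0.001, 0.126, 0.992, -0.0]
ft_force: [-0.2, 0.2, -0.8]
finger_gap: 0.019
grasp_force: 49.1
```

apply_moves(targets=[{"fingers": 0, "dp": [0, 0, 0], "yaw": 0}, {"fingers": 0, "dp": [0, 0, 0], "yaw": 0}, {"fingers": 0, "dp": [0, 0, 0], "yaw": 0}, {"fingers": 0, "dp": [0, 0, 0], "yaw": 0}, {"fingers": 0, "dp": [0, 0, 0], "yaw": 0}, {"fingers": 0, "dp": [0, 0, 0], "yaw": 0}])

```text
time_s: 6.8
tool_pos: [0.4834, 0.0941, 0.2177]
tool_rot: [0.0, 0.127, 0.992, 0.0]
ft_force: [-0.4, -0.1, -1.0]
finger_gap: 0.0189
grasp_force: 49.1
```

```bash
cat > look.py <<'E'
from h import *
import sys
o,T=tool();c=arm.camera("wrist");np.savez(sys.argv[1]+".npz",T=T,**c)
print(o["time_s"],o["tool_pos"].round(4),o["tool_rot"].round(4),o["ft_force"].round(2),o["finger_gap"])
hsv=cv2.cvtColor(c["img"],cv2.COLOR_RGB2HSV).astype(int);m=((hsv[...,0]<5)|(hsv[...,0]>170))&(hsv[...,1]>80)
l,L,st,ce=cv2.connectedComponentsWithStats(m.astype(np.uint8))
for i in range(1,l):
    if st[i,4]>20:
        b=st[i];p=wray(c,T,b[0]+(b[2]-1)/2,b[1]+(b[3]-1)/2,.11);print(b,p.round(4),"local",local(p,T))
print("tip exp",wproj(c,T,(T@[0,0,.077,1])[:3]),"with y+1.5",wproj(c,T,(T@[0,.0015,.077,1])[:3]))
cv2.imwrite(f"pics/{sys.argv[1]}.png",cv2.resize(c["img"][130:330,250:390,::-1],None,fx=3,fy=3,interpolation=0))
E
python3 look.py w4
```

```text
6.8 [0.4834 0.0941 0.2177] [3.000e-04 1.267e-01 9.919e-01 1.000e-04] [-0.45 -0.05 -1.02] 0.018886215173476998
[306 181  36  34 310] [0.4829 0.0959 0.11  ] local [0.0021 0.0032 0.2154]
tip exp (np.float64(321.53467506758255), np.float64(210.1021196283659)) with y+1.5 (np.float64(323.56212344139465), np.float64(210.10316720730083))
```

View pics/w4.png

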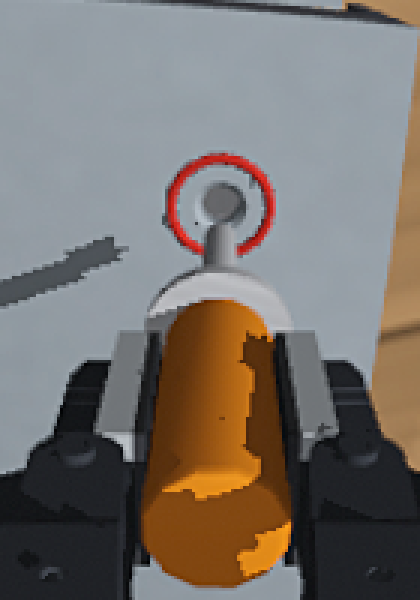

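The tip is at about (324,209) and the ring centre at (323.5,197.5). The tip lines up sideways and needs about +0.8 mm along tool x.

apply_moves(targets=[{"fingers": 0, "dp": [0.0016, 0, 0.02], "yaw": 0}, {"fingers": 0, "dp": [0.0016, 0, 0.04], "yaw": 0}, {"fingers": 0, "dp": [0.0016, 0, 0.05], "yaw": 0}, {"fingers": 0, "dp": [0.0016, 0, 0.054], "yaw": 0}, {"fingers": 0, "dp": [0.0016, 0, 0.054], "yaw": 0}, {"fingers": 0, "dp": [0.0016, 0, 0.054], "yaw": 0}, {"fingers": 0, "dp": [0.0016, 0, 0.054], "yaw": 0}, {"fingers": 0, "dp": [0.0016, 0, 0.054], "yaw": 0}, {"fingers": 0, "dp": [0.0016, 0, 0.054], "yaw": 0}])

```text
time_s: 7.75
tool_pos: [0.4825, 0.0944, 0.1905]
tool_rot: [0.0, 0.127, 0.992, 0.0]
ft_force: [0.1, 0.1, -1.1]
finger_gap: 0.0188
grasp_force: 49.1
```

```bash
python3 look.py w5
```

```text
7.75 [0.4825 0.0944 0.1905] [2.000e-04 1.266e-01 9.920e-01 1.000e-04] [ 0.13  0.08 -1.07] 0.01881724008807181
[303 190  41  33 322] [0.4808 0.096  0.11  ] local [0.0042 0.0022 0.1611]
tip exp (np.float64(321.5346661407195), np.float64(210.10152369737366)) with y+1.5 (np.float64(323.5621140777951), np.float64(210.1025713227536))
```

View pics/w5.png

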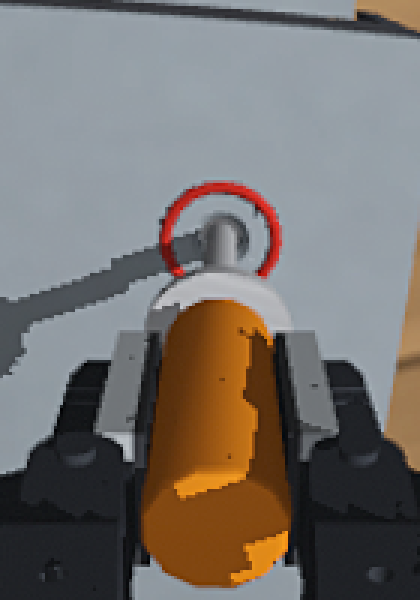

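Now the tip is about 3 mm above the hole and inside the ring. An ellipse fit of the ring will settle the last millimetre.

Run:
```python
from h import *
from scipy.optimize import least_squares
for n in("w4","w5"):
    c=dict(np.load(n+".npz"));T=c.pop("T")
    hsv=cv2.cvtColor(c["img"],cv2.COLOR_RGB2HSV).astype(int);m=((hsv[...,0]<8)|(hsv[...,0]>165))&(hsv[...,1]>90)
    l,L,st,ce=cv2.connectedComponentsWithStats(m.astype(np.uint8));i=[i for i in range(1,l) if 200<st[i,4]<500][0]
    v,u=np.nonzero(L==i);P=np.array([wray(c,T,a,b,.11)[:2] for a,b in zip(u,v)])
    r=least_squares(lambda q:np.hypot(*(P-q[:2]).T)-q[2],[.483,.096,.013],loss="soft_l1",f_scale=.001).x
    print(n,r.round(4),"local mm",local([r[0],r[1],.11],T)*500)
    W=wpose(c,T);
    for uv in((323.5,209.5),(324,210)):
        t=wray(c,T,*uv,(T@[0,0,.077,1])[2]);print("tip local mm",local(t,T)*500)
```

```text
w4 [0.4837 0.0955 0.0139] local mm [  0.15   1.4  107.7 ]
tip local mm [ 0.45  1.45 77.  ]
tip local mm [ 0.1  1.8 77. ]
w5 [0.4837 0.0954 0.0139] local mm [-0.85  1.2  80.55]
tip local mm [ 0.45  1.45 77.  ]
tip local mm [ 0.1  1.8 77. ]
```

apply_moves(targets=[{"fingers": 0, "dp": [-0.0023, -0.0006, 0], "yaw": 0}, {"fingers": 0, "dp": [-0.0023, -0.0006, 0], "yaw": 0}, {"fingers": 0, "dp": [-0.0023, -0.0006, 0], "yaw": 0}, {"fingers": 0, "dp": [-0.0023, -0.0006, 0], "yaw": 0}, {"fingers": 0, "dp": [-0.0023, -0.0006, 0.003], "yaw": 0}, {"fingers": 0, "dp": [-0.0023, -0.0006, 0.006], "yaw": 0}, {"fingers": 0, "dp": [-0.0023, -0.0006, 0.009], "yaw": 0}, {"fingers": 0, "dp": [-0.0023, -0.0006, 0.012], "yaw": 0}, {"fingers": 0, "dp": [-0.0023, -0.0006, 0.012], "yaw": 0}, {"fingers": 0, "dp": [-0.0023, -0.0006, 0.012], "yaw": 0}])

```text
time_s: 8.8
tool_pos: [0.4833, 0.0938, 0.1842]
tool_rot: [-0.0, 0.127, 0.992, -0.0]
ft_force: [-0.7, 1.2, -0.6]
finger_gap: 0.0188
grasp_force: 49.1
```

apply_moves(targets=[{"fingers": 0, "dp": [0, 0, 0.003], "yaw": 0}, {"fingers": 0, "dp": [0, 0, 0.006], "yaw": 0}, {"fingers": 0, "dp": [0, 0, 0.009], "yaw": 0}, {"fingers": 0, "dp": [0, 0, 0.012], "yaw": 0}, {"fingers": 0, "dp": [0, 0, 0.012], "yaw": 0}, {"fingers": 0, "dp": [0, 0, 0.012], "yaw": 0}])

```text
time_s: 9.4
tool_pos: [0.4834, 0.0938, 0.1783]
tool_rot: [-0.0, 0.127, 0.992, -0.0]
ft_force: [-0.1, 0.2, -1.1]
finger_gap: 0.0189
grasp_force: 49.1
```

apply_moves(targets=[{"fingers": 0, "dp": [0, 0, 0.005], "yaw": 0}, {"fingers": 0, "dp": [0, 0, 0.01], "yaw": 0}, {"fingers": 0, "dp": [0, 0, 0.015], "yaw": 0}, {"fingers": 0, "dp": [0, 0, 0.02], "yaw": 0}, {"fingers": 0, "dp": [0, 0, 0.023], "yaw": 0}, {"fingers": 0, "dp": [0, 0, 0.023], "yaw": 0}, {"fingers": 0, "dp": [0, 0, 0.023], "yaw": 0}])

```text
time_s: 10.1
tool_pos: [0.4834, 0.0938, 0.1668]
tool_rot: [-0.0, 0.127, 0.992, -0.0]
ft_force: [-0.3, 1.0, -1.3]
finger_gap: 0.0187
grasp_force: 49.1
```

Depth is now about 20 mm with no contact. I'll continue in 4 mm steps.

apply_moves(targets=[{"fingers": 0, "dp": [0, 0, 0.004], "yaw": 0}, {"fingers": 0, "dp": [0, 0, 0.008], "yaw": 0}, {"fingers": 0, "dp": [0, 0, 0.008], "yaw": 0}, {"fingers": 0, "dp": [0, 0, 0.008], "yaw": 0}])

```text
time_s: 10.5
tool_pos: [0.4833, 0.0938, 0.1627]
tool_rot: [-0.0, 0.127, 0.992, -0.0]
ft_force: [-0.5, 0.1, -1.7]
finger_gap: 0.0185
grasp_force: 49.1
```

apply_moves(targets=[{"fingers": 0, "dp": [0, 0, 0.003], "yaw": 0}, {"fingers": 0, "dp": [0, 0, 0.006], "yaw": 0}, {"fingers": 0, "dp": [0, 0, 0.006], "yaw": 0}, {"fingers": 0, "dp": [0, 0, 0.006], "yaw": 0}])

```text
time_s: 10.9
tool_pos: [0.4833, 0.0938, 0.1597]
tool_rot: [-0.0, 0.127, 0.992, -0.0]
ft_force: [-0.1, 0.5, -3.0]
finger_gap: 0.019
grasp_force: 49.1
```

apply_moves(targets=[{"fingers": 0, "dp": [0, 0, 0.003], "yaw": 0}, {"fingers": 0, "dp": [0, 0, 0.006], "yaw": 0}, {"fingers": 0, "dp": [0, 0, 0.006], "yaw": 0}, {"fingers": 0, "dp": [0, 0, 0.006], "yaw": 0}])

```text
time_s: 11.3
tool_pos: [0.4833, 0.0938, 0.1567]
tool_rot: [-0.0, 0.127, 0.992, -0.0]
ft_force: [0.6, -0.3, -1.0]
finger_gap: 0.0187
grasp_force: 49.1
```

Depth is now 30 mm.

apply_moves(targets=[{"fingers": 0, "dp": [0, 0, 0.003], "yaw": 0}, {"fingers": 0, "dp": [0, 0, 0.006], "yaw": 0}, {"fingers": 0, "dp": [0, 0, 0.006], "yaw": 0}, {"fingers": 0, "dp": [0, 0, 0.006], "yaw": 0}])

```text
time_s: 11.7
tool_pos: [0.4833, 0.0938, 0.1537]
tool_rot: [-0.0, 0.127, 0.992, -0.0]
ft_force: [0.2, 0.4, -1.4]
finger_gap: 0.0186
grasp_force: 49.1
```

apply_moves(targets=[{"fingers": 0, "dp": [0, 0, 0.003], "yaw": 0}, {"fingers": 0, "dp": [0, 0, 0.006], "yaw": 0}, {"fingers": 0, "dp": [0, 0, 0.006], "yaw": 0}, {"fingers": 0, "dp": [0, 0, 0.006], "yaw": 0}])

```text
time_s: 12.1
tool_pos: [0.4833, 0.0938, 0.1507]
tool_rot: [-0.0, 0.127, 0.992, -0.0]
ft_force: [-0.3, -0.3, -0.7]
finger_gap: 0.0192
grasp_force: 49.1
```

apply_moves(targets=[{"fingers": 0, "dp": [0, 0, 0.003], "yaw": 0}, {"fingers": 0, "dp": [0, 0, 0.006], "yaw": 0}, {"fingers": 0, "dp": [0, 0, 0.006], "yaw": 0}, {"fingers": 0, "dp": [0, 0, 0.006], "yaw": 0}])

```text
time_s: 12.5
tool_pos: [0.4836, 0.0939, 0.148]
tool_rot: [0.0, 0.127, 0.992, 0.0]
ft_force: [-0.5, -0.7, 1.8]
finger_gap: 0.0191
grasp_force: 49.4
```

apply_moves(targets=[{"fingers": 0, "dp": [0, 0, 0.003], "yaw": 0}, {"fingers": 0, "dp": [0, 0, 0.006], "yaw": 0}, {"fingers": 0, "dp": [0, 0, 0.008], "yaw": 0}, {"fingers": 0, "dp": [0, 0, 0.008], "yaw": 0}, {"fingers": 0, "dp": [0, 0, 0.008], "yaw": 0}])

```text
time_s: 13.0
tool_pos: [0.4837, 0.0939, 0.1442]
tool_rot: [0.0, 0.127, 0.992, 0.0]
ft_force: [-1.0, 0.2, 5.7]
finger_gap: 0.0187
grasp_force: 49.6
```

apply_moves(targets=[{"fingers": 0, "dp": [0, 0, 0.002], "yaw": 0}, {"fingers": 0, "dp": [0, 0, 0.004], "yaw": 0}, {"fingers": 0, "dp": [0, 0, 0.004], "yaw": 0}, {"fingers": 0, "dp": [0, 0, 0.004], "yaw": 0}])

```text
time_s: 13.4
tool_pos: [0.4838, 0.0938, 0.1422]
tool_rot: [0.0, 0.127, 0.992, 0.0]
ft_force: [-0.6, -0.2, 4.4]
finger_gap: 0.0189
grasp_force: 49.7
```

```bash
cat > dr.py <<'E'
from h import *
o=arm.observe();print(o["time_s"],o["tool_pos"].round(4),o["ft_force"].round(2))
c=arm.camera("top");t=dict(np.load("t.npz"))
d=cv2.absdiff(c["img"],t["img"])[235:300,235:300].max(-1);print("diff px",(d>40).sum())
# bright handle bar: front-most bright pixels below the front edge
for k in(t,c):
    g=cv2.cvtColor(k["img"],cv2.COLOR_RGB2HSV)[240:300,240:300].astype(int);m=(g[...,1]<50)&(g[...,2]>170);v,u=np.nonzero(m);print(len(u),u.mean()+240,v.mean()+240,v.max()+240)
w=arm.camera("wrist");w0=dict(np.load("w5.npz"))
E
python3 dr.py
```

```text
13.4 [0.4838 0.0938 0.1422] [-0.56 -0.24  4.43]
diff px 2026
1244 273.8392282958199 251.68890675241158 275
1135 277.4308370044053 253.15506607929515 278
```

apply_moves(targets=[{"fingers": 0, "dp": [0, 0, 0], "yaw": 0}, {"fingers": 0, "dp": [0, 0, 0], "yaw": 0}, {"fingers": 0, "dp": [0, 0, 0], "yaw": 0}, {"fingers": 0, "dp": [0, 0, 0], "yaw": 0}, {"fingers": 0, "dp": [0, 0, 0], "yaw": 0}])

```text
time_s: 14.0
tool_pos: [0.4838, 0.0938, 0.1422]
tool_rot: [0.0, 0.127, 0.992, 0.0]
ft_force: [-0.5, -0.4, 4.0]
finger_gap: 0.0188
grasp_force: 49.7
```

```bash
python3 dr.py
```

```text
14.0 [0.4838 0.0938 0.1422] [-0.53 -0.45  4.03]
diff px 2291
1244 273.8392282958199 251.68890675241158 275
1178 277.6375212224109 254.4100169779287 284
```

The drawer is sliding out, with its front edge going from row 275 to 278 to 284. I'll hold here.

apply_moves(targets=[{"fingers": 0, "dp": [0, 0, 0.001], "yaw": 0}, {"fingers": 0, "dp": [0, 0, 0.001], "yaw": 0}, {"fingers": 0, "dp": [0, 0, 0.001], "yaw": 0}, {"fingers": 0, "dp": [0, 0, 0.001], "yaw": 0}, {"fingers": 0, "dp": [0, 0, 0.001], "yaw": 0}, {"fingers": 0, "dp": [0, 0, 0.001], "yaw": 0}, {"fingers": 0, "dp": [0, 0, 0.001], "yaw": 0}, {"fingers": 0, "dp": [0, 0, 0.001], "yaw": 0}, {"fingers": 0, "dp": [0, 0, 0.001], "yaw": 0}, {"fingers": 0, "dp": [0, 0, 0.001], "yaw": 0}, {"fingers": 0, "dp": [0, 0, 0.001], "yaw": 0}, {"fingers": 0, "dp": [0, 0, 0.001], "yaw": 0}])

```text
time_s: 15.3
tool_pos: [0.4838, 0.0939, 0.1418]
tool_rot: [0.0, 0.127, 0.992, 0.0]
ft_force: [-0.3, -0.7, 5.8]
finger_gap: 0.0186
grasp_force: 49.7
```

```bash
python3 dr.py
```

```text
15.3 [0.4838 0.0939 0.1418] [-0.31 -0.66  5.84]
diff px 2630
1244 273.8392282958199 251.68890675241158 275
1484 276.9225067385445 257.3200808625337 292
```

apply_moves(targets=[{"fingers": 0, "dp": [0, 0, 0], "yaw": 0}, {"fingers": 0, "dp": [0, 0, 0], "yaw": 0}, {"fingers": 0, "dp": [0, 0, 0], "yaw": 0}, {"fingers": 0, "dp": [0, 0, 0], "yaw": 0}, {"fingers": 0, "dp": [0, 0, 0], "yaw": 0}, {"fingers": 0, "dp": [0, 0, 0], "yaw": 0}, {"fingers": 0, "dp": [0, 0, 0], "yaw": 0}, {"fingers": 0, "dp": [0, 0, 0], "yaw": 0}, {"fingers": 0, "dp": [0, 0, 0], "yaw": 0}, {"fingers": 0, "dp": [0, 0, 0], "yaw": 0}, {"fingers": 0, "dp": [0, 0, 0], "yaw": 0}, {"fingers": 0, "dp": [0, 0, 0], "yaw": 0}])

```text
time_s: 16.6
tool_pos: [0.4838, 0.0938, 0.1417]
tool_rot: [0.0, 0.127, 0.992, 0.0]
ft_force: [-1.6, -0.2, 6.3]
finger_gap: 0.0187
grasp_force: 49.7
```

```bash
python3 dr.py
python3 - <<'E'
from h import *
c=arm.camera("top");cv2.imwrite("pics/d1.png",cv2.resize(c["img"][170:310,220:340,::-1],None,fx=4,fy=4,interpolation=0))
E
```

```text
16.6 [0.4838 0.0938 0.1417] [-1.57 -0.21  6.27]
diff px 2626
1244 273.8392282958199 251.68890675241158 275
1481 276.9372045914922 257.28426738690075 292
```

View pics/d1.png

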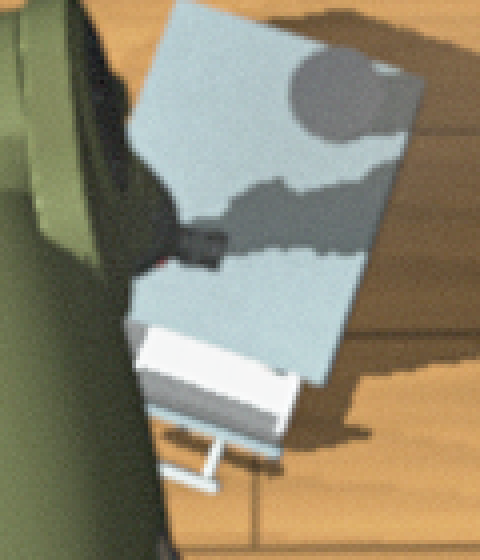

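The drawer is fully out, with about 17 rows (≈55 mm) of travel and no change between 15.3 s and 16.6 s. The crop shows the open drawer and its handle at the bottom. Next I'll withdraw straight up.

apply_moves(targets=[{"fingers": 0, "dp": [0, 0, -0.01], "yaw": 0}, {"fingers": 0, "dp": [0, 0, -0.03], "yaw": 0}, {"fingers": 0, "dp": [0, 0, -0.05], "yaw": 0}, {"fingers": 0, "dp": [0, 0, -0.08], "yaw": 0}, {"fingers": 0, "dp": [0, 0, -0.11], "yaw": 0}, {"fingers": 0, "dp": [0, 0, -0.15], "yaw": 0}, {"fingers": 0, "dp": [0, 0, -0.2], "yaw": 0}, {"fingers": 0, "dp": [0, 0, -0.25], "yaw": 0}, {"fingers": 0, "dp": [0, 0, -0.28], "yaw": 0}, {"fingers": 0, "dp": [0, 0, -0.28], "yaw": 0}])

```text
time_s: 17.75
tool_pos: [0.4846, 0.0941, 0.2839]
tool_rot: [0.002, 0.127, 0.992, 0.001]
ft_force: [-0.5, -0.6, -2.0]
finger_gap: 0.0191
grasp_force: 49.2
```

apply_moves(targets=[{"fingers": 0, "dp": [-0.03, -0.08, 0], "yaw": 0}, {"fingers": 0, "dp": [-0.06, -0.16, 0], "yaw": 0}, {"fingers": 0, "dp": [-0.09, -0.25, 0], "yaw": 0}, {"fingers": 0, "dp": [-0.12, -0.34, 0], "yaw": 0}, {"fingers": 0, "dp": [-0.16, -0.43, 0], "yaw": 0}, {"fingers": 0, "dp": [-0.19, -0.52, 0], "yaw": 0}, {"fingers": 0, "dp": [-0.22, -0.6, 0], "yaw": 0}, {"fingers": 0, "dp": [-0.25, -0.68, 0.02], "yaw": 0}, {"fingers": 0, "dp": [-0.275, -0.74, 0.06], "yaw": 0}, {"fingers": 0, "dp": [-0.281, -0.763, 0.12], "yaw": 0}, {"fingers": 0, "dp": [-0.281, -0.763, 0.17], "yaw": 0}, {"fingers": 0, "dp": [-0.281, -0.763, 0.2], "yaw": 0}])

```text
time_s: 18.95
tool_pos: [0.5215, -0.3104, 0.1774]
tool_rot: [-0.002, 0.127, 0.992, 0.001]
ft_force: [-0.6, 0.1, -1.1]
finger_gap: 0.0183
grasp_force: 49.3
```

apply_moves(targets=[{"fingers": 0, "dp": [0, 0, 0], "yaw": 0}, {"fingers": 0, "dp": [0, 0, 0], "yaw": 0}, {"fingers": 0, "dp": [0, 0, 0], "yaw": 0}, {"fingers": 0, "dp": [0, 0, 0], "yaw": 0}, {"fingers": 0, "dp": [0, 0, 0], "yaw": 0}, {"fingers": 0, "dp": [0, 0, 0], "yaw": 0}, {"fingers": 0, "dp": [0, 0, 0], "yaw": 0}, {"fingers": 0, "dp": [0, 0, 0], "yaw": 0}])

```text
time_s: 19.75
tool_pos: [0.5236, -0.3107, 0.1814]
tool_rot: [0.0, 0.127, 0.992, -0.0]
ft_force: [-0.0, 0.8, -0.9]
finger_gap: 0.0185
grasp_force: 49.3
```

Run:
```python
from h import *
o,T=tool();c=arm.camera("wrist");np.savez("w6.npz",T=T,**c)
print(o["time_s"],o["tool_pos"].round(4),o["tool_rot"].round(4),o["ft_force"].round(2),o["finger_gap"])
b=np.array([.5237,-.3090,.07]);print("bore pred",wproj(c,T,b),local(b,T)*500)
g=cv2.cvtColor(c["img"],cv2.COLOR_RGB2GRAY)
for th in(70,85):
    m=(g<th);m[:180]=0;m[206:]=0;m[:,:305]=0;m[:,342:]=0;v,u=np.nonzero(m)
    if len(u): print(th,len(u),u.min(),u.max(),v.min(),v.max())
cv2.imwrite("pics/w6.png",cv2.resize(c["img"][170:270,280:370,::-1],None,fx=6,fy=6,interpolation=0))
```

```text
19.75 [ 0.5236 -0.3107  0.1814] [ 1.000e-04  1.265e-01  9.920e-01 -0.000e+00] [-0.03  0.79 -0.89] 0.018544939338501175
bore pred (np.float64(323.57688823967317), np.float64(197.06636019411786)) [  0.4   1.7 111.4]
70 111 317 332 191 202
85 150 317 332 190 202
```

View pics/w6.png

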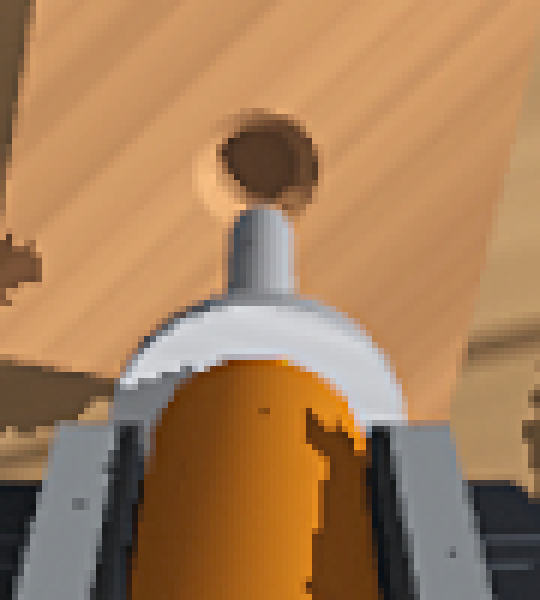

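The tip (324,210) and the bore (323.5,197.5) line up to within about 0.5 mm once the view angle is allowed for. I'll go straight down.

apply_moves(targets=[{"fingers": 0, "dp": [0, 0, 0.03], "yaw": 0}, {"fingers": 0, "dp": [0, 0, 0.055], "yaw": 0}, {"fingers": 0, "dp": [0, 0, 0.065], "yaw": 0}, {"fingers": 0, "dp": [0, 0, 0.072], "yaw": 0}, {"fingers": 0, "dp": [0, 0, 0.078], "yaw": 0}, {"fingers": 0, "dp": [0, 0, 0.084], "yaw": 0}, {"fingers": 0, "dp": [0, 0, 0.09], "yaw": 0}, {"fingers": 0, "dp": [0, 0, 0.09], "yaw": 0}, {"fingers": 0, "dp": [0, 0, 0.09], "yaw": 0}])

```text
time_s: 20.7
tool_pos: [0.5236, -0.3107, 0.1364]
tool_rot: [0.0, 0.127, 0.992, -0.0]
ft_force: [-0.3, -0.2, -0.9]
finger_gap: 0.0192
grasp_force: 49.4
```

Inserted by about 10 mm with no contact force.

apply_moves(targets=[{"fingers": 0, "dp": [0, 0, 0.015], "yaw": 0}, {"fingers": 0, "dp": [0, 0, 0.03], "yaw": 0}, {"fingers": 0, "dp": [0, 0, 0.045], "yaw": 0}, {"fingers": 0, "dp": [0, 0, 0.06], "yaw": 0}, {"fingers": 0, "dp": [0, 0, 0.075], "yaw": 0}, {"fingers": 0, "dp": [0, 0, 0.085], "yaw": 0}, {"fingers": 0, "dp": [0, 0, 0.091], "yaw": 0}, {"fingers": 0, "dp": [0, 0, 0.093], "yaw": 0}, {"fingers": 0, "dp": [0, 0, 0.093], "yaw": 0}, {"fingers": 0, "dp": [0, 0, 0.093], "yaw": 0}])

```text
time_s: 21.7
tool_pos: [0.5239, -0.3109, 0.0902]
tool_rot: [0.0, 0.127, 0.992, -0.0]
ft_force: [0.4, 0.1, -2.1]
finger_gap: 0.0185
grasp_force: 49.4
```

apply_moves(targets=[{"fingers": 0, "dp": [0, 0, 0.002], "yaw": 0}, {"fingers": 0, "dp": [0, 0, 0.004], "yaw": 0}, {"fingers": 0, "dp": [0, 0, 0.005], "yaw": 0}, {"fingers": 0, "dp": [0, 0, 0.005], "yaw": 0}, {"fingers": 0, "dp": [0, 0, 0.005], "yaw": 0}])

```text
time_s: 22.2
tool_pos: [0.524, -0.3109, 0.0887]
tool_rot: [0.001, 0.127, 0.992, -0.0]
ft_force: [-1.4, 1.8, 7.0]
finger_gap: 0.0186
grasp_force: 50.4
```

The flange is seated at 0.0887, the same height and force as when I gripped it. I'll release and lift off.

apply_moves(targets=[{"fingers": 0.4, "dp": [0, 0, 0], "yaw": 0}, {"fingers": 0.7, "dp": [0, 0, 0], "yaw": 0}, {"fingers": 1, "dp": [0, 0, 0], "yaw": 0}, {"fingers": 1, "dp": [0, 0, 0], "yaw": 0}, {"fingers": 1, "dp": [0, 0, 0], "yaw": 0}, {"fingers": 1, "dp": [0, 0, 0], "yaw": 0}, {"fingers": 1, "dp": [0, 0, 0], "yaw": 0}, {"fingers": 1, "dp": [0, 0, 0], "yaw": 0}])

```text
time_s: 23.0
tool_pos: [0.5236, -0.3107, 0.0873]
tool_rot: [0.0, 0.127, 0.992, 0.0]
ft_force: [0.8, -0.6, -0.4]
finger_gap: 0.0853
grasp_force: 0.0
```

apply_moves(targets=[{"fingers": 1, "dp": [0, 0, -0.03], "yaw": 0}, {"fingers": 1, "dp": [0, 0, -0.08], "yaw": 0}, {"fingers": 1, "dp": [0, 0, -0.15], "yaw": 0}, {"fingers": 1, "dp": [0, 0, -0.22], "yaw": 0}, {"fingers": 1, "dp": [0, 0, -0.29], "yaw": 0}, {"fingers": 1, "dp": [0, 0, -0.32], "yaw": 0}, {"fingers": 1, "dp": [0, 0, -0.32], "yaw": 0}, {"fingers": 1, "dp": [0, 0, -0.32], "yaw": 0}, {"fingers": 1, "dp": [0, 0, -0.32], "yaw": 0}, {"fingers": 1, "dp": [0, 0, -0.32], "yaw": 0}])

```text
time_s: 24.0
tool_pos: [0.5229, -0.3103, 0.2456]
tool_rot: [-0.001, 0.127, 0.992, 0.001]
ft_force: [0.5, 0.7, 0.1]
finger_gap: 0.0856
grasp_force: 0.0
```

Run:
```python
from h import *
o,T=tool();c=arm.camera("wrist");np.savez("w7.npz",T=T,**c);s=arm.camera("scene");s0=dict(np.load("s.npz"))
print(o["time_s"],o["tool_pos"].round(4),o["finger_gap"])
for k in(s0,s):
    hsv=cv2.cvtColor(k["img"],cv2.COLOR_RGB2HSV).astype(int);m=(hsv[...,0]>=6)&(hsv[...,0]<=16)&(hsv[...,1]>190)&(hsv[...,2]>120)
    m=m[140:180,275:302];v,u=np.nonzero(m);print(len(u),u.min(),u.max(),v.min(),v.max()) if len(u) else print(0)
hsv=cv2.cvtColor(c["img"],cv2.COLOR_RGB2HSV).astype(int);m=(hsv[...,1]>200)&(hsv[...,2]>235);m[:165]=0;m[235:]=0;m[:,:290]=0;m[:,335:]=0
v,u=np.nonzero(m);print(len(u),u.min(),u.max(),v.min(),v.max(),wray(c,T,(u.min()+u.max())/2,(v.min()+v.max())/2,.134))
# flange width from wrist
cv2.imwrite("pics/f.png",np.hstack([cv2.resize(s["img"][130:330,200:420,::-1],(400,364)),cv2.resize(c["img"][120:320,210:430,::-1],(400,364))]))
```

```text
24.0 [ 0.5229 -0.3103  0.2456] 0.08556072441672452
72 11 16 13 29
66 12 16 13 29
328 312 332 188 207 [ 0.52275668 -0.30977823  0.134     ]
```

View pics/f.png

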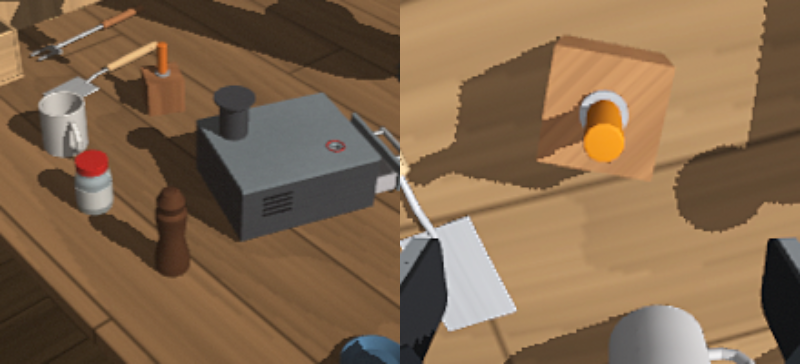

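The pin stands upright and seated at its original height (same rows 13–29 as before). The drawer is out, the other objects are in place, and the gripper is clear.

```bash
python3 -c "
from rig import arm
print(arm.close_job())"
```

```text
the job is handed in; nothing more can be done
None
```

The catch was pressed gently until the ash drawer slid fully out, and the pin is back upright and fully home in its block; it was released and the job handed in at about 24 s of the 67 s allowed (the verdict was not shown).

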